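# Unlock and open the rice cooker

## Task

Open the rice cooker: slide the small lock tab on its front deck all the way to the right so that it no longer blocks the lid button, then press the button down so that the lid springs up, and let it open fully. Leave the kitchen things around the cooker where they are.

Things in the scene. Friction and masses are not known exactly. Their poses are not given: they have to be found in the camera images.
- cooker: White rice cooker, 360 mm deep (its x), 250 mm wide (its y), 200 mm high; it does not move. Origin on the table under its middle; -x is its front, z up; seen from the front +y is left, -y right. Its flat front deck, 84 mm deep, lies 185 mm above the table; the lid's top is 10 mm higher and its front edge 65 mm behind the button's centre and 23 mm behind the tab's.
- tab_top (a point): Centre of the top of the lock tab: a grey ribbed block 18 mm (cooker x) by 20 mm (cooker y), standing 16 mm above the deck between button and lid (20 mm free to the button, 14 mm to the lid, 120 mm of deck to its left). It slides to the cooker's -y (right) and stays where it is left. Its tongue, 14 mm wide, 5 mm high, runs 28 mm forward, when locked under the button.
- lock_tab (a joint): Travel of the lock tab to the right, m: 0 is locked (starts between 0 and 0.003), 0.022 is the end stop. The tongue is clear of the button from 0.017 on. About 3.5 N of friction.
- button_top (a point): Centre of the top of the lid button: a plain grey oblong key 26 mm (cooker x) by 48 mm (cooker y), its top 12.5 mm above the deck, near the deck's front edge, 42 mm in front of the tab's row. It is pressed down from above. Axes as the cooker's.
- open_button (a joint): How far the button is pressed, rad: it rocks a little about a pivot 60 mm behind its centre. 0 is up, 0.085 is fully down (its centre 5 mm lower). A spring returns it; about 2 N starts it and about 6 N on its centre takes it fully down. It frees the lid from about 0.055 on (3.3 mm). While the tab is locked it is blocked after about 0.5 mm.
- lid (a joint): Opening angle of the lid, rad: 0 is shut and latched, 1.45 is fully open (nearly upright). Hinged at the cooker's back; once freed it rises by a damped spring in about 3 s, pushes lightly (about 2 N at its front edge) against anything in its way and goes on when that is taken away; it stays open.
- lid_edge (a point): Middle of the lid's front upper edge, 220 mm in front of the hinge.
- jug_mid (a point): Clear plastic measuring jug with a handle, 112 mm across, 120 mm high, standing to the right of the cooker; point on its axis half-way up. Leave alone.
- jar_a_mid (a point): Spice jar with a red cap, 48 mm across, 95 mm high, standing to the left of the cooker; its centre. Leave alone.
- jar_b_mid (a point): Spice jar with a white cap, 48 mm across, 95 mm high, standing to the left of the cooker; its centre. Leave alone.
- scoop_mid (a point): Yellow measuring scoop, cup 66 mm across and 36 mm high with a flat handle 110 mm long along its -x, lying in front of the cooker; centre of the cup. Leave alone.
- paddle_mid (a point): White rice paddle 200 mm long, 60 mm wide, 11 mm high, lying in front of the cooker; near its middle. Leave alone.

How it is judged:
By the outcome, as a careful person would: the job done as asked, in the order asked, and still so for the second after the job is handed in, with the robot touching nothing.
It also fails if it takes over 32 s, if anything falls off the work surface, if the arm or the gripper's body presses on something with over 40 N, if the wrist force passes 120 N, or if a joint passes its speed limit or range.

## Robot

A 6-joint arm with a two-finger parallel gripper is mounted at the origin on the work surface. World frame = base frame: x ahead of the robot, y to its left, z up, the work surface at z = 0. Lengths are in mm, angles in rad, forces in N, time in s.
With the tool pointing down it reaches from about 400 to 925 mm from the base axis. Payload 12.5 kg.
Tool frame: the origin (TCP) lies on the centre line of the jaws, within the pads' length; the fingertips stand 14 mm ahead of it and the grasp point (between the pads) lies 5 mm behind it; z points along the fingers, x is the direction in which the jaws open and shut, and the axes are right-handed (so a half turn about z gives the same grasp; the last joint's range is limited). The gripper opens to 95 mm and grips with 3 to 60 N. Pads are 20 mm wide; open, the fingers measure 119 mm over their backs; the gripper's body (75 mm by 180 mm) begins 59 mm behind the grasp point.
Start: joints at [-1.226, 0.491, 1.559, -0, 1.092, -0.106], TCP at [272.327, -562.568, 228.661] pointing down, gripper open.
Joint ranges: [-3.1, 3.1], [-0.84, 2.19], [0.05, 2.79], [-1.13, 4.28], [0.06, 2.93], [-2.69, 2.69]. Speed limits (rad/s): [2.22, 2.22, 2.79, 3.14, 3.14, 3.14].

## Interface

Orientations are given as [roll, pitch, yaw] about the fixed x, y, z axes, in that order (R = Rz(yaw) Ry(pitch) Rx(roll)).
In Python, from cell import state, read_camera, job_done gives the robot as it stands.
- The arm moves only by the shell command python3 -m handwheel 'ROWS'. ROWS is JSON, a list of rows, each an object of numbers: "hand": the finger opening in m, from 0 to 0.0951; "x", "y", "z": the shift along the world's x, y, z in m; "spin": the turn about the world's z in units of 5 degrees (1.0 is 5 degrees). In form: [{"hand": .., "x": .., "y": .., "z": .., "spin": ..}, ...]. A call has 1 to 20 rows; each row is the pose to reach, as a shift and turn from the pose commanded when the call began; what a row does not reach only later rows make up. A row lasts 1/12 s, in which the tool goes at most 41.7 mm and 7.16 degrees, less where a joint would pass 70% of its speed; a pose out of reach is approached as far as the arm can. A call with a gripper value outside its range is refused whole. The fingers move at their own pace and stop on an object; the grip force is fixed at half the most. Time passes only in rows, so rows that repeat a pose let the fingers close. It gives the time, the measured TCP pose, the force and the opening at its end, in the units of the state.
- state(): the state, without advancing time (a new reading comes with each control period).
- read_camera(name): name is "scene" or "top" or "wrist"; returns a dict with "img" (400x640x3 uint8, red, green, blue), "fx", "fy", "cx", "cy" (pixels), "T" (4x4, takes a point from camera to world coordinates). Camera axes: x right, y down, z forward; pixel columns grow to the right and rows downward; lengths in mm; the calibration is good to about 2 mm. A picture is of the moment at which its call begins. There is no depth.
- job_done(): hands the job in, once; it reports no verdict.
The state is a dict: "t": time; "joints": joint angles; "qvel": joint speeds; "tau": joint torques, N m; "eef_pos": TCP position; "tcp_rot": TCP orientation; "ft_force": force on the tool from outside, world axes, zero at the start; "moment": the same for the moment, N m; "opening": opening from 0.0 (shut) to 1.0 (fully open).
Only numpy, scipy, OpenCV 4.12 (cv2) and the standard library are available. Lean on these libraries where they do the work, as an engineer would, in place of code of your own. Each camera call takes 0.05 s, during which the arm holds its last target. There are 200 camera calls.

## Working session

There is one attempt and no reset: what is moved stays moved. The work goes in short steps, Python scripts to look and compute and a shell command to move; the robot and the scene stay as the last step left them, time stands still between calls to the robot, and variables do not carry over. Pictures are saved under pics/ and viewed, about 8 in all and at most 12, crops included, and the job is handed in when it is done.

```bash
mkdir -p pics
cat > h.py <<'E'
import numpy as np, cv2
from cell import state, read_camera
def snap(n,f):
    c=read_camera(n); cv2.imwrite('pics/'+f,c['img'][:,:,::-1]); np.savez('pics/'+f[:-4]+'.npz',**c); return c
def ray(c,u,v,z):
    T=np.array(c['T']); d=T[:3,:3]@np.array([(u-c['cx'])/c['fx'],(v-c['cy'])/c['fy'],1]); o=T[:3,3]
    return o+d*(z-o[2])/d[2]
E
python3 - <<'E'
from h import *
for n in('top','scene'):
    c=snap(n,n+'0.png'); print(n,c['fx'],np.round(c['T'],2).tolist())
s=state();print(s)
a=cv2.imread('pics/top0.png');b=cv2.imread('pics/scene0.png')
E
```

```text
top 504.25736297767185 [[-0.01, -0.99, 0.16, 421.88], [-1.0, 0.0, -0.01, 59.62], [0.01, -0.16, -0.99, 1257.17], [0.0, 0.0, 0.0, 1.0]]
scene 374.46242684804645 [[0.32, 0.8, -0.5, 967.23], [0.95, -0.27, 0.18, -85.58], [0.01, -0.53, -0.85, 783.87], [0.0, 0.0, 0.0, 1.0]]
{'t': 0.1, 'joints': array([-1.22559952e+00,  4.91505315e-01,  1.55941729e+00,  3.42950248e-06,
        1.09166494e+00, -1.05603641e-01]), 'qvel': array([ 0.00229186, -0.00039765,  0.00012448,  0.00053415,  0.00041525,
        0.00193045]), 'tau': array([ 2.84202877e-03, -6.13625336e+01, -2.58605111e+01,  6.94022002e-02,
        4.70105815e-02, -4.15643490e-05]), 'eef_pos': array([ 272.25300467, -562.35786426,  228.1065068 ]), 'tcp_rot': array([-3.14148476e+00,  9.89026017e-04, -1.11999741e+00]), 'ft_force': array([-0.60149682,  0.65725739,  0.58276282]), 'moment': array([-0.02633452,  0.01470878,  0.05728168]), 'opening': 0.9982707088045328}
```

View pics/top0.png

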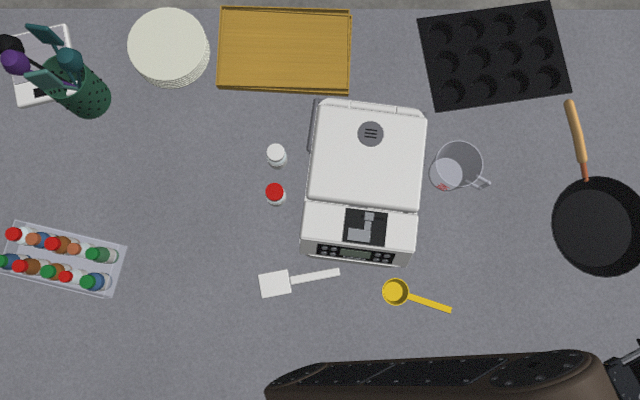

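View pics/scene0.png

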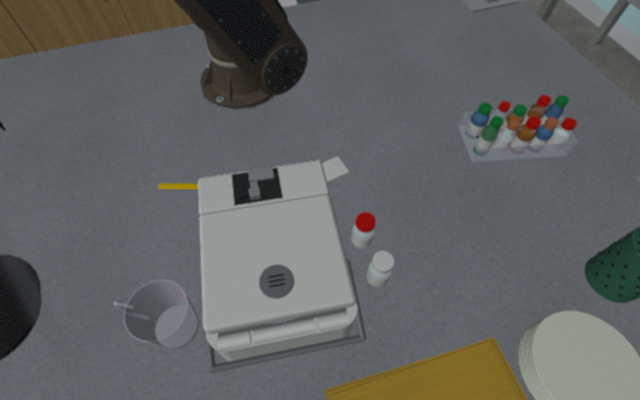

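The top view shows the cooker with its black recess at about (366,227). The jug is to its right and the jars to its left. I'll enlarge the recess in both views.

Run:
```python
import cv2,numpy as np
a=cv2.imread('pics/top0.png')[190:270,295:425];b=cv2.imread('pics/scene0.png')[155:215,190:340]
a=cv2.resize(a,None,fx=5,fy=5,interpolation=cv2.INTER_CUBIC);b=cv2.resize(b,(650,260),interpolation=cv2.INTER_CUBIC)
b=b[:190]
cv2.imwrite('pics/crop0.png',np.vstack([a,b]))
```

```text
(no output)
```

View pics/crop0.png

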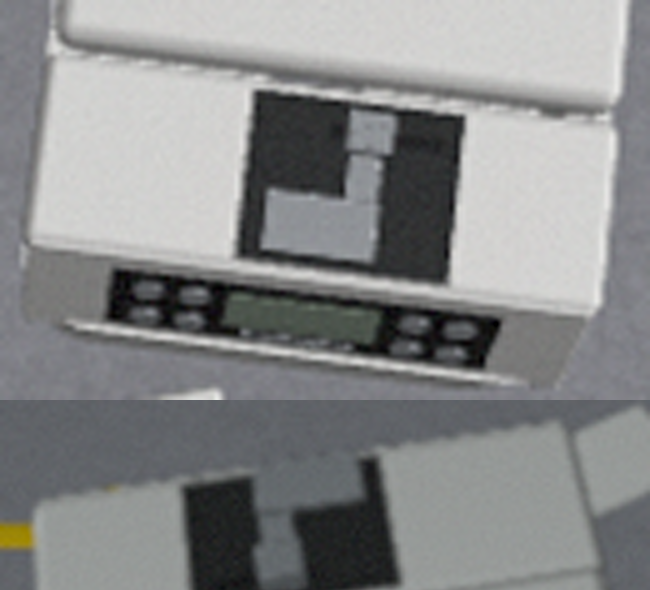

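The tab top is at about (369,215) in the full image, with the tongue running forward to the locked button at about (359,235). Next I'll turn these into world positions.

Run:
```python
from h import *
c=np.load('pics/top0.npz'); s=np.load('pics/scene0.npz')
C=lambda u,v:(295+u/5-.4,190+v/5-.4)
S=lambda u,v:(190+u*150/650-.4,155+(v-400)*60/260-.4)
r=lambda n,cc,uv,z:print(n,np.round(ray(cc,*uv,z)[:2],1)) 
L=ray(c,*C(28,243),185);R=ray(c,*C(600,311),185);
d=R-L;print('front edge',L,R,np.hypot(*d[:2]));yaw=np.arctan2(d[1],d[0])+np.pi/2;print('yaw deg',np.degrees(yaw))
L2=ray(c,*C(62,45),190);R2=ray(c,*C(610,108),190);d=R2-L2;print('lid edge yaw',np.degrees(np.arctan2(d[1],d[0]))+90,np.hypot(*d[:2]))
r('tab c',c,C(371.5,131),201)
r('btn c',c,C(321,225),197.5)
r('tab s',s,S(280,567),201)
g=np.array([np.cos(yaw),np.sin(yaw)])
m=(L+R)[:2]/2;print('deckfrontmid',m,'ex',g)
for n,u,z in(('tab',(371.5,131),201),('btn',(321,225),197.5),('lidL',(62,48),195)):
    p=ray(c,*C(*u),z)[:2]-m;print(n,p@g,p@np.array([-g[1],g[0]]))
```

```text
front edge [512.38253342  77.76097817 185.        ] [ 482.27272716 -165.16932832  185.        ] 244.78916284024422
yaw deg -7.065447281476193
lid edge yaw -6.865322067100877 236.33807821993148
tab c [557.7 -67.8]
btn c [518.3 -45.9]
tab s [564.7 -67.9]
deckfrontmid [497.32763029 -43.70417508] ex [ 0.9924063  -0.12300302]
tab 62.88119602274537 -16.44212518128986
btn 21.10292439237019 0.35733585476365304
lidL 83.55454934029136 117.86765657393936
```

```bash
python3 -m handwheel '[{"hand":0,"x":0.036,"y":0.066,"z":0.031,"spin":-1},{"hand":0,"x":0.054,"y":0.099,"z":0.031,"spin":-2},{"hand":0,"x":0.072,"y":0.132,"z":0.031,"spin":-3},{"hand":0,"x":0.090,"y":0.165,"z":0.031,"spin":-4},{"hand":0,"x":0.108,"y":0.198,"z":0.031,"spin":-5},{"hand":0,"x":0.126,"y":0.231,"z":0.031,"spin":-6},{"hand":0,"x":0.144,"y":0.264,"z":0.031,"spin":-6.57},{"hand":0,"x":0.162,"y":0.297,"z":0.031,"spin":-6.57},{"hand":0,"x":0.18,"y":0.33,"z":0.031,"spin":-6.57},{"hand":0,"x":0.198,"y":0.363,"z":0.031,"spin":-6.57},{"hand":0,"x":0.216,"y":0.396,"z":0.031,"spin":-6.57},{"hand":0,"x":0.234,"y":0.429,"z":0.031,"spin":-6.57},{"hand":0,"x":0.252,"y":0.462,"z":0.031,"spin":-6.57},{"hand":0,"x":0.27,"y":0.495,"z":0.031,"spin":-6.57},{"hand":0,"x":0.283,"y":0.515,"z":0.031,"spin":-6.57},{"hand":0,"x":0.290,"y":0.527,"z":0.031,"spin":-6.57},{"hand":0,"x":0.290,"y":0.527,"z":0.031,"spin":-6.57},{"hand":0,"x":0.290,"y":0.527,"z":0.031,"spin":-6.57}]'
python3 - <<'E'
from h import *
c=snap('wrist','w1.png');s=state();print(s['eef_pos'],s['tcp_rot'],s['opening'],np.round(c['T'],2).tolist(),c['fx'])
E
```

```text
t: 1.6
eef_pos: [562.1, -35.6, 259.3]
tcp_rot: [3.141, -0.0, -1.692]
ft_force: [-0.5, -0.0, 0.4]
opening: 0.006
[561.85226822 -36.29320187 259.39432727] [ 3.14082242e+00 -3.41121198e-04 -1.69344138e+00] 0.008759314718496308 [[-0.12, -0.96, -0.24, 630.09], [-0.99, 0.12, 0.03, -44.45], [-0.0, 0.24, -0.97, 415.53], [0.0, 0.0, 0.0, 1.0]] 279.3773976119651
```

View pics/w1.png

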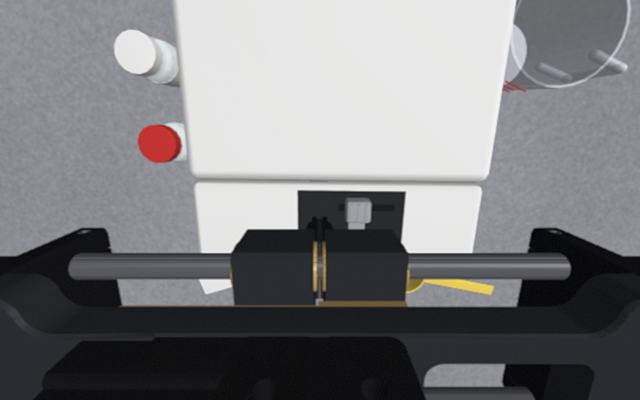

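The wrist view shows the tab top at about (358,208), right of the closed fingertips at about (320,230). The lid edge is level in the image, so the yaw is right.

Run:
```python
from h import *
c=np.load('pics/w1.npz')
for p in((357.5,206),(346,199),(370,211)):print(ray(c,*p,201)[:2])
b=c['img'][170:260,280:420,::-1];cv2.imwrite('pics/w1c.png',cv2.resize(b,None,fx=5,fy=5,interpolation=cv2.INTER_CUBIC))
```

```text
[564.13343094 -67.23325772]
[571.01102112 -58.67588079]
[558.74988007 -76.82846962]
```

View pics/w1c.png

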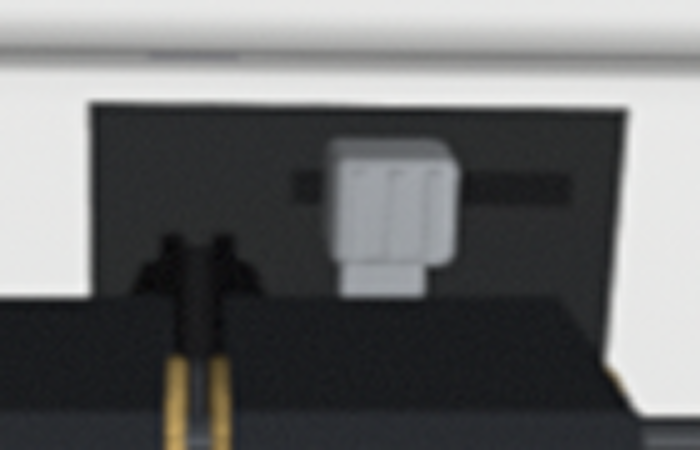

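The tab top is at about (559.5, -68). I'll descend beside it and push to the right.

```bash
python3 -m handwheel '[{"hand":0,"x":0.001,"z":-0.03},{"hand":0,"x":0.001,"z":-0.045},{"hand":0,"x":0.001,"z":-0.055},{"hand":0,"x":0.001,"z":-0.055},{"hand":0,"x":0,"y":-0.005,"z":-0.055},{"hand":0,"x":-0.0005,"y":-0.0085,"z":-0.055},{"hand":0,"x":-0.0005,"y":-0.012,"z":-0.055},{"hand":0,"x":-0.001,"y":-0.015,"z":-0.055},{"hand":0,"x":-0.0015,"y":-0.018,"z":-0.055},{"hand":0,"x":-0.002,"y":-0.021,"z":-0.055},{"hand":0,"x":-0.002,"y":-0.024,"z":-0.055},{"hand":0,"x":-0.0025,"y":-0.027,"z":-0.055},{"hand":0,"x":-0.0025,"y":-0.027,"z":-0.055}]'
```

```text
invalid input
```

```bash
python3 -m handwheel '[{"hand":0,"x":0.001,"y":0,"z":-0.03,"spin":0},{"hand":0,"x":0.001,"y":0,"z":-0.045,"spin":0},{"hand":0,"x":0.001,"y":0,"z":-0.055,"spin":0},{"hand":0,"x":0.001,"y":0,"z":-0.055,"spin":0},{"hand":0,"x":0,"y":-0.005,"z":-0.055,"spin":0},{"hand":0,"x":-0.0005,"y":-0.0085,"z":-0.055,"spin":0},{"hand":0,"x":-0.0005,"y":-0.012,"z":-0.055,"spin":0},{"hand":0,"x":-0.001,"y":-0.015,"z":-0.055,"spin":0},{"hand":0,"x":-0.0015,"y":-0.018,"z":-0.055,"spin":0},{"hand":0,"x":-0.002,"y":-0.021,"z":-0.055,"spin":0},{"hand":0,"x":-0.002,"y":-0.024,"z":-0.055,"spin":0},{"hand":0,"x":-0.0025,"y":-0.027,"z":-0.055,"spin":0},{"hand":0,"x":-0.0025,"y":-0.027,"z":-0.055,"spin":0}]'
```

```text
t: 2.73
eef_pos: [560.0, -63.0, 205.2]
tcp_rot: [-3.141, -0.0, -1.693]
ft_force: [0.5, 1.3, 5.9]
opening: 0.004
```

Run:
```python
from h import *
c=snap('top','t2.png');s=state();print(s['eef_pos'],s['ft_force'],s['moment'])
w=snap('wrist','w2.png')
a=cv2.resize(c['img'][190:270,295:425,::-1],None,fx=5,fy=5,interpolation=cv2.INTER_CUBIC)[:280]
b=cv2.resize(w['img'][170:230,280:410,::-1],None,fx=5,fy=5,interpolation=cv2.INTER_CUBIC)
cv2.imwrite('pics/c2.png',np.vstack([a,b]))
```

```text
[560.05526837 -62.9773462  205.21413236] [0.22383022 1.19135323 4.52942086] [ 0.15222271 -0.00043585  0.00269844]
```

View pics/c2.png

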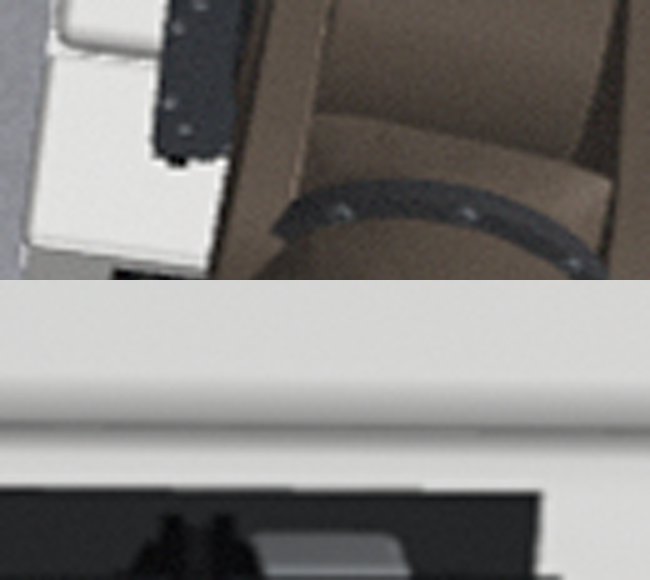

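The fingertips sit against the tab's left side. The tab has moved about 10–12 mm and still has some way to go, so I'll raise slightly and keep pushing.

```bash
python3 -m handwheel '[{"hand":0,"x":0,"y":-0.001,"z":0.0015,"spin":0},{"hand":0,"x":-0.0005,"y":-0.003,"z":0.0015,"spin":0},{"hand":0,"x":-0.0005,"y":-0.005,"z":0.0015,"spin":0},{"hand":0,"x":-0.001,"y":-0.007,"z":0.0015,"spin":0},{"hand":0,"x":-0.001,"y":-0.009,"z":0.0015,"spin":0},{"hand":0,"x":-0.001,"y":-0.009,"z":0.0015,"spin":0}]'; python3 -m handwheel '[{"hand":0,"x":0,"y":-0.002,"z":0,"spin":0},{"hand":0,"x":-0.0005,"y":-0.004,"z":0,"spin":0},{"hand":0,"x":-0.0005,"y":-0.004,"z":0,"spin":0}]'
```

```text
t: 3.33
eef_pos: [558.7, -71.5, 206.2]
tcp_rot: [3.141, 0.001, -1.694]
ft_force: [0.2, 5.1, 4.2]
opening: 0.007
t: 3.58
eef_pos: [558.6, -72.4, 206.3]
tcp_rot: [3.142, 0.006, -1.694]
ft_force: [4.6, 27.1, 5.0]
opening: 0.003
```

27 N in y with no further movement means the tab is at the end stop, after about 22 mm of travel. I'll back off, rise, go over the button and check.

```bash
python3 -m handwheel '[{"hand":0,"x":0,"y":0.006,"z":0,"spin":0},{"hand":0,"x":0.0005,"y":0.01,"z":0,"spin":0},{"hand":0,"x":0.0005,"y":0.01,"z":0.025,"spin":0},{"hand":0,"x":0,"y":0.01,"z":0.035,"spin":0},{"hand":0,"x":-0.020,"y":0.022,"z":0.035,"spin":0},{"hand":0,"x":-0.040,"y":0.0295,"z":0.035,"spin":0},{"hand":0,"x":-0.040,"y":0.0295,"z":0.035,"spin":0},{"hand":0,"x":-0.040,"y":0.0295,"z":0.035,"spin":0}]'
python3 - <<'E'
from h import *
w=snap('wrist','w3.png');print(state()['ft_force'])
cv2.imwrite('pics/c3.png',cv2.resize(w['img'][130:250,240:440,::-1],None,fx=4,fy=4,interpolation=cv2.INTER_CUBIC))
E
```

```text
t: 4.25
eef_pos: [518.0, -46.3, 241.6]
tcp_rot: [-3.141, -0.001, -1.693]
ft_force: [0.6, -0.7, 0.1]
opening: 0.003
[-0.06663069  0.87105925  0.17680761]
```

View pics/c3.png

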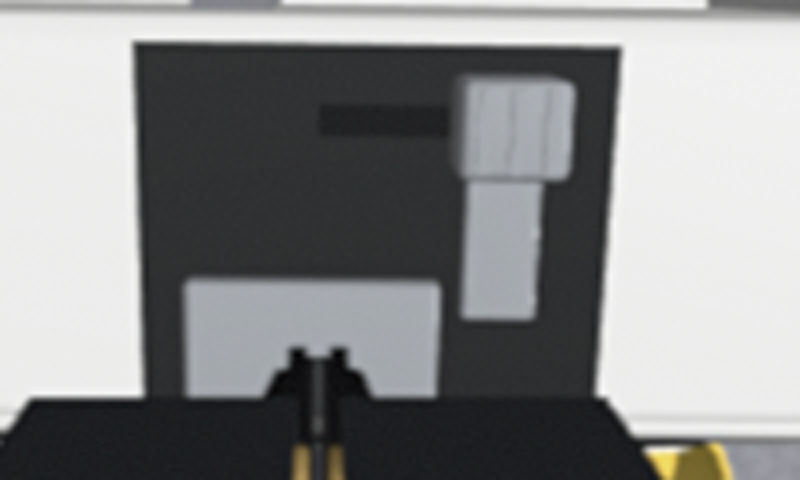

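The tab is fully right, the tongue is clear of the button and the fingers are centred over it. Now pressing.

```bash
python3 -m handwheel '[{"hand":0,"x":0,"y":0,"z":-0.020,"spin":0},{"hand":0,"x":0,"y":0,"z":-0.027,"spin":0},{"hand":0,"x":0,"y":0,"z":-0.030,"spin":0},{"hand":0,"x":0,"y":0,"z":-0.032,"spin":0},{"hand":0,"x":0,"y":0,"z":-0.034,"spin":0},{"hand":0,"x":0,"y":0,"z":-0.035,"spin":0},{"hand":0,"x":0,"y":0,"z":-0.035,"spin":0}]'
```

```text
t: 4.88
eef_pos: [518.4, -46.3, 207.2]
tcp_rot: [-3.142, -0.001, -1.693]
ft_force: [-5.1, -0.6, 9.9]
opening: 0.001
```

```bash
python3 -m handwheel '[{"hand":0,"x":0,"y":0,"z":-0.001,"spin":0},{"hand":0,"x":0,"y":0,"z":-0.002,"spin":0},{"hand":0,"x":0,"y":0,"z":-0.002,"spin":0}]'; python3 -m handwheel '[{"hand":0,"x":0,"y":0,"z":0.015,"spin":0},{"hand":0,"x":-0.02,"y":0,"z":0.035,"spin":0},{"hand":0,"x":-0.05,"y":0,"z":0.045,"spin":0},{"hand":0,"x":-0.08,"y":0,"z":0.05,"spin":0},{"hand":0,"x":-0.095,"y":0,"z":0.05,"spin":0},{"hand":0,"x":-0.095,"y":0,"z":0.05,"spin":0}]';  python3 - <<'E'
from h import *
w=snap('scene','s4.png');print(state()['ft_force'])
E
```

```text
t: 5.13
eef_pos: [518.5, -46.4, 206.7]
tcp_rot: [-3.14, -0.001, -1.693]
ft_force: [-11.2, 1.3, 26.5]
opening: 0.004
t: 5.63
eef_pos: [421.4, -46.0, 255.1]
tcp_rot: [-3.141, -0.0, -1.694]
ft_force: [0.7, -0.0, 0.3]
opening: 0.003
[ 0.72910041 -0.01379175 -0.45326503]
```

View pics/s4.png

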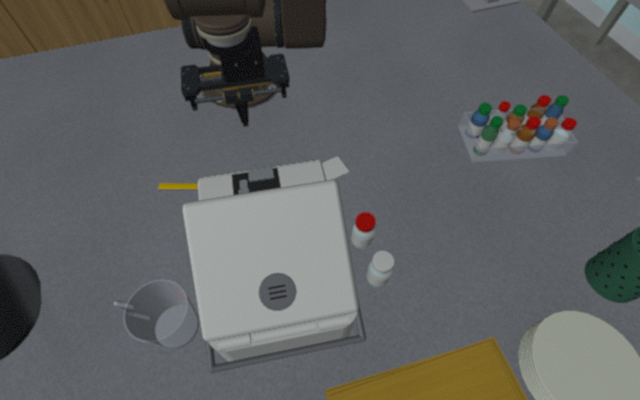

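The lid is rising: its front edge is lifted at about (260,195). The arm is clear and nothing has been disturbed. I'll wait for it to open fully.

```bash
for i in 1 2; do python3 -m handwheel '[{"hand":0,"x":0,"y":0,"z":0,"spin":0},{"hand":0,"x":0,"y":0,"z":0,"spin":0},{"hand":0,"x":0,"y":0,"z":0,"spin":0},{"hand":0,"x":0,"y":0,"z":0,"spin":0},{"hand":0,"x":0,"y":0,"z":0,"spin":0},{"hand":0,"x":0,"y":0,"z":0,"spin":0},{"hand":0,"x":0,"y":0,"z":0,"spin":0},{"hand":0,"x":0,"y":0,"z":0,"spin":0},{"hand":0,"x":0,"y":0,"z":0,"spin":0},{"hand":0,"x":0,"y":0,"z":0,"spin":0},{"hand":0,"x":0,"y":0,"z":0,"spin":0},{"hand":0,"x":0,"y":0,"z":0,"spin":0},{"hand":0,"x":0,"y":0,"z":0,"spin":0},{"hand":0,"x":0,"y":0,"z":0,"spin":0},{"hand":0,"x":0,"y":0,"z":0,"spin":0},{"hand":0,"x":0,"y":0,"z":0,"spin":0},{"hand":0,"x":0,"y":0,"z":0,"spin":0},{"hand":0,"x":0,"y":0,"z":0,"spin":0},{"hand":0,"x":0,"y":0,"z":0,"spin":0},{"hand":0,"x":0,"y":0,"z":0,"spin":0}]' | head -1; done
python3 - <<'E'
from h import *
a=snap('scene','s5.png')['img']
E
python3 -m handwheel '[{"hand":0,"x":0,"y":0,"z":0,"spin":0},{"hand":0,"x":0,"y":0,"z":0,"spin":0},{"hand":0,"x":0,"y":0,"z":0,"spin":0},{"hand":0,"x":0,"y":0,"z":0,"spin":0},{"hand":0,"x":0,"y":0,"z":0,"spin":0},{"hand":0,"x":0,"y":0,"z":0,"spin":0},{"hand":0,"x":0,"y":0,"z":0,"spin":0},{"hand":0,"x":0,"y":0,"z":0,"spin":0},{"hand":0,"x":0,"y":0,"z":0,"spin":0},{"hand":0,"x":0,"y":0,"z":0,"spin":0},{"hand":0,"x":0,"y":0,"z":0,"spin":0},{"hand":0,"x":0,"y":0,"z":0,"spin":0}]'
python3 - <<'E'
from h import *
b=snap('scene','s6.png')['img'];a=np.load('pics/s5.npz')['img']
t=snap('top','t6.png')['img'];t0=np.load('pics/top0.npz')['img']
print('still changing px',(cv2.absdiff(a,b).max(2)>25).sum())
cv2.imwrite('pics/f.png',np.vstack([b[60:380,:,::-1],t[80:350,:,::-1]]))
E
```

```text
t: 7.35
t: 9.02
t: 10.07
eef_pos: [423.3, -46.1, 254.2]
tcp_rot: [3.142, -0.0, -1.693]
ft_force: [0.3, -0.4, 0.5]
opening: 0.004
still changing px 2
```

View pics/f.png

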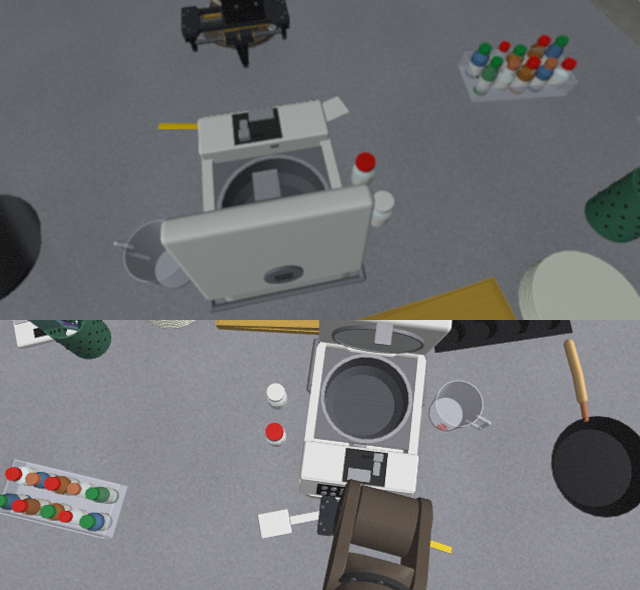

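The lid stands nearly upright and has stopped moving. The jars, jug, paddle and scoop are where they were. One quick geometry check, then I'll hand in.

Run:
```python
from h import *
from cell import job_done
c=np.load('pics/s6.npz');T=c['T'];g=np.array([.9924,-.123]);m=np.array([497.3,-43.7])
for a in(1.2,1.35,1.45):
    p=np.r_[m+g*(306-220*np.cos(a)),185+10+220*np.sin(a)];q=T[:3,:3].T@(p-T[:3,3]);print(a,c['fx']*q[0]/q[2]+c['cx'],c['fy']*q[1]/q[2]+c['cy']-60)
print(state()['t'],job_done())
```

```text
1.2 260.0560162606714 145.5208067823632
1.35 262.4905475124866 164.18931678960146
1.45 264.6260863003948 179.49538614487383
the job is handed in; nothing more can be done
10.1667 None
```

The rice cooker is open. I slid the lock tab to its right end stop, then pressed the button with the closed fingers. I moved the arm clear and let the lid rise fully before handing the job in at about 10.2 s.

- **Tab:** it moved about 22 mm until it stopped dead (27 N against it). A wrist picture then showed the tongue well clear of the button.
- **Button:** I pressed about 5 mm, with the upward force on the tool reaching about 26 N at the bottom.
- **Lid:** it stood nearly upright and was motionless over the last second (2 pixels changed). I compared its edge in the last scene picture only roughly, by eye. The predicted row for 1.45 rad, about 179 in the cropped picture, is close to the edge seen at about 190–220 and far from the rows for smaller angles. This relies on an assumed hinge height.
- **Surroundings:** the jars, jug and paddle look unmoved in the last views. The arm hid most of the scoop in the last top picture, but its handle was where it had been.
- **Contact:** the tool forces read about zero at the end. There was an unexplained 4–6 N upward force on the tool while it was pushing the tab, with no visible effect.

One command was refused as invalid because its rows left out some values. Nothing moved, and I sent it again in full.

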